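Clamp the drilling guide block in the lever vise and hold it

ROBOT

A 6-joint arm with a two-finger parallel gripper is mounted at the origin on the work surface. World frame = base frame: x ahead of the robot, y to its left, z up, the work surface at z = 0. Lengths are in m, angles in rad, forces in N, time in s.
With the tool pointing down it reaches from about 0.35 to 0.925 m from the base axis. Payload 6.4 kg.
Tool frame: the origin (TCP) lies midway between the tips of the shut fingers; the grasp point (between the pads) lies 19 mm behind it; y points along the fingers, z is the direction in which the jaws open and shut, and the axes are right-handed (so a half turn about y gives the same grasp; the last joint's range is limited). The gripper opens to 94 mm and grips with 3 to 60 N. Pads are 16 mm wide; open, the fingers measure 119 mm over their backs; the gripper's body (75 mm by 177 mm) begins 78 mm behind the grasp point.
Start: joints at [-1.408, 0.245, 1.558, -0, 1.339, -0.174], TCP at [0.215, -0.613, 0.205] pointing down, gripper open.
Joint ranges: [-3.13, 3.13], [-1.02, 2.26], [0.13, 2.54], [-0.95, 4.09], [0.21, 2.88], [-2.74, 2.74]. Speed limits (rad/s): [2.57, 2.57, 3.14, 3.14, 3.14, 3.14].

INTERFACE

Orientations are given as a 3x3 rotation matrix whose columns are the frame's x, y, z axes.
In Python, from rig import telemetry, eyes, job, finder gives the robot as it stands.
- The arm moves only by the shell command python3 -m inch 'ROWS' [OPENING] [FORCE]. ROWS is JSON, a list that holds one entry, the list of rows, each a list of 4 numbers: the shift along the world's x, y, z in m, then the turn about the world's z in degrees. A call has 1 to 20 rows; each row shifts and turns the commanded pose from where the row before left it; what a row does not reach is not made up. A row lasts 1/10 s, in which the tool goes at most 50 mm and 8.59 degrees, less where a joint would pass 70% of its speed; a pose out of reach is approached as far as the arm can. A call with a gripper value outside its range is refused whole. OPENING is the finger opening in m, from 0 to 0.094, set as the call begins (- or left out, the last holds). The fingers move at their own pace and stop on an object; FORCE is the grip in N (left out, the last holds). Time passes only in rows, so rows that do not move let the fingers close. It gives the time, the measured TCP pose, the force and the opening at its end, in the units of the state.
- telemetry.read_state(): the state, without advancing time (a new reading comes with each control period).
- eyes.get_image(name): name is "scene" or "top"; returns (picture, depth): 384x512x3 uint8, red, green, blue; 384x512 float32, m along the optical axis (not along the pixel's ray), 0 where there is no reading.
- eyes.calibration(name): a dict with "mtx" (3x3 intrinsics, pixels), "rvec" (rotation vector, rad) and "tvec" (3), from world to camera coordinates, as OpenCV has them. Camera axes: x right, y down, z forward; pixel columns grow to the right and rows downward; lengths in m; the calibration is good to about 2 mm. A picture is of the moment at which its call begins. calibration takes no time and is no camera call.
- job.finish_job(): hands the job in, once; it reports no verdict.
Trained networks look in the newest picture that a camera, given by its name, has taken for a name from the list of things; names that differ only in an ending like _2 or _b are one class to them, and where a whole thing is asked for, a point or a joint stands for the part that bears it (a point fixed in the world has none). Each returns a list of dicts, best first, with "confidence" (0 to 1); they miss things now and then, are a little off and sometimes report something else, mostly with a low value. They report only what shows in the picture. A call takes as long as a camera call. They do not tell look-alikes from the thing itself.
- finder.regions_of(label, camera): "pixels" (384x512 bool, what is visible of it) and "location" ([row, column] in pixels, amid what is visible of it).
The state is a dict: "time_s": time; "joints": joint angles; "qd": joint speeds; "joint_torque": joint torques, N m; "eef_pos": TCP position; "tcp_rot": TCP orientation; "wrist_force": force on the tool from outside, world axes, zero at the start; "wrist_torque": the same for the moment, N m; "opening": opening from 0.0 (shut) to 1.0 (fully open).
Only numpy, scipy, OpenCV 4.12 (cv2) and the standard library are available. Lean on these libraries where they do the work, as an engineer would, in place of code of your own. Each camera call takes 0.05 s, during which the arm holds its last target. There are 200 camera calls.

TASK

Lift the wooden drilling guide block straight up off its storage rail, against its sprung clip, and stand it upright and square on the bed of the lever vise, between the two jaws and about midway along them, and let go of it. Then flip the vise's safety catch right over, away from the lever, and only then pull the lever over by its knob until the jaws firmly squeeze the block. Finish still holding the lever's knob with the fingers, keeping the block clamped, and leave everything else on the bench where it is.

Things in the scene. Friction and masses are not known exactly. Their poses are not given: they have to be found in the camera images.
- block: Beech drilling guide block with three steel bushings in its top, 60 mm (own x) by 36 (own y) by 65 tall, 90 to 180 g; origin at the centre of its underside, z up. Shallow grooves run along both long sides 4.5 to 18 mm above the underside; above them the sides are flat. Starts standing in the rack's clip, axes parallel to the rack's.
- rack: Wooden storage rail, foot 190 mm (own x) by 75 (own y), fixed; origin under its centre, z up. The block stands at its middle, underside 45 mm above the rack's origin, between two clip cheeks along x (outer faces 29.5 mm either side) that rise 20 mm above the block's underside. Sprung nubs in the cheeks engage the block's grooves: 5 to 10 N straight up frees it.
- vise: Lever vise, base plate 220 mm (own x) by 300 (y -170 to +130), fixed; origin on the bench, z up. Jaws: x -50 to +50, tops at z 52, squeeze along y; faces at y 75 (fixed) and y 15 (moving, open). Block stands on the bed, z 30, in this 60 mm gap (middle x 0, y 45), its x along the vise's x. Lever pivot: axis along y, at x 0, y -130, z 60. Catch pivot: axis along y, at x -85, y -130, z 95.
- jaw: Moving steel jaw of the vise, 100 by 30 by 22 mm, origin at the centre of its underside. The lever drives it towards +y of the vise, 35 mm per rad.
- knob (a point): Black knob at the lever's end: cylinder 28 mm in diameter, 24 mm wide along the vise's y; origin at its centre, 140 mm from the lever pivot. At rest at x 54.5, y -130, z 189 mm in the vise's frame. Can be pinched from above across its flat ends (fingers closing along the vise's y) and turns between the fingers as it follows its arc.
- lever (a joint): Lever angle, rad. 0: at rest, leaning 0.4 rad from upright to the vise's +x; grows to 0.9 as the knob is pulled towards the vise's -x. A spring returns it (2 to 3.5 N at the knob). The catch blocks it at about 0.05 until flipped. With the block in place the jaws close on it at about 0.69 and the lever goes stiff; 10 to 15 N at the knob then clamps firmly.
- tab (a point): Upright steel finger tab on the safety catch, 16 mm (x) by 12 mm (y) by 24 mm tall; origin at its centre, at the start 45 mm ahead (+x of the vise) of the catch pivot and 12 mm above it. It is pinched from above across its 12 mm (fingers closing along the vise's y).
- catch (a joint): Angle of the safety catch, a level steel strut 83 mm long, 10 mm square, that props the lever. 0: pointing from its pivot to the lever (vise's +x), blocking it; grows as its free end is lifted and flipped over towards the vise's -x; stop at 2.3 rad. Light friction keeps it where it is left.
- tin: Bystander: open red tin, 66 mm wide, 80 mm tall; origin under its centre.
- offcut: Bystander: wood offcut 70 by 35 by 30 mm.
- screwdriver: Bystander: screwdriver lying on the bench.
- mallet: Bystander: hammer lying on the bench.
- brush: Bystander: brush lying at the back.
- oil: Bystander: black oil bottle with a cap, 66 mm wide, 170 mm tall.
- jar: Bystander: glass jar with steel lid, 70 mm wide, 90 mm tall.
There are look-alikes about, which are no part of the job. Leave any blue or red look-alike of the block alone.

How it is judged:
By the outcome, as a careful person would: the job done as asked, in the order asked, and still so for the second after the job is handed in, while the arm keeps its last pose, push and grip.
It also fails if it takes over 72 s, if anything falls off the work surface, if the arm or the gripper's body presses on something with over 40 N, if the wrist force passes 120 N, or if a joint passes its speed limit or range.

## Working session

There is one attempt and no reset: what is moved stays moved. The work goes in short steps, Python scripts to look and compute and a shell command to move; the robot and the scene stay as the last step left them, time stands still between calls to the robot, and variables do not carry over. Pictures are saved under pics/ and viewed, about 8 in all and at most 12, crops included, and the job is handed in when it is done.

```bash
mkdir -p pics; cat > h.py <<'E'
import numpy as np,cv2
from rig import telemetry,eyes,job,finder
def cloud(name,depth):
    c=eyes.calibration(name);K=np.array(c['mtx']);R=cv2.Rodrigues(np.array(c['rvec'],float))[0];t=np.array(c['tvec'],float).ravel()
    v,u=np.mgrid[:384,:512];z=depth
    P=np.stack([(u-K[0,2])/K[0,0]*z,(v-K[1,2])/K[1,1]*z,z],-1)
    W=(P-t)@R
    W[z==0]=np.nan
    return W
E
python3 - <<'E'
from h import *
s=telemetry.read_state();print(s['time_s'],s['eef_pos'],s['tcp_rot'])
ims=[]
for n in ('scene','top'):
    im,d=eyes.get_image(n);np.savez(n,im=im,d=d);W=cloud(n,d)
    cv2.imwrite(f'pics/{n}0.png',cv2.resize(im[:,:,::-1],(800,600)))
    for l in ('block','rack','vise','jaw','knob','tab'):
        for r in finder.regions_of(l,n)[:4]:
            p=r['pixels'];print(n,l,round(r['confidence'],2),r['location'],p.sum(),np.nanmedian(W[p],0).round(3))
E
```

```text
0.0 [ 0.21470261 -0.61289972  0.20438829] [[-9.43820191e-01 -3.33960143e-04  3.30459280e-01]
 [-3.30459316e-01  1.84891532e-03 -9.43818426e-01]
 [-2.95793489e-04 -9.99998235e-01 -1.85540385e-03]]
scene block 0.85 [219.7, 302.2] 502 [0.542 0.144 0.045]
scene block 0.64 [218.9, 371.5] 440 [0.432 0.318 0.05 ]
scene block 0.62 [164.2, 194.0] 213 [ 0.597 -0.199  0.144]
scene block 0.61 [306.2, 375.4] 844 [0.701 0.418 0.053]
scene rack 0.89 [263.1, 341.8] 773 [0.628 0.316 0.043]
scene rack 0.43 [149.9, 209.7] 445 [ 0.392 -0.313  0.06 ]
scene vise 0.56 [203.0, 226.5] 4351 [ 0.58  -0.109  0.018]
scene vise 0.37 [267.8, 413.6] 356 [0.532 0.476 0.021]
scene jaw 0.94 [199.7, 237.8] 381 [ 0.572 -0.072  0.049]
scene jaw 0.32 [202.7, 320.0] 251 [0.429 0.156 0.027]
scene knob 0.74 [166.5, 196.3] 183 [ 0.598 -0.199  0.149]
scene knob 0.71 [251.5, 183.1] 461 [ 0.803 -0.096  0.018]
scene tab 0.52 [166.6, 209.2] 74 [ 0.524 -0.193  0.1  ]
top block 0.78 [185.6, 156.6] 337 [0.582 0.283 0.108]
top block 0.72 [152.7, 123.3] 306 [0.678 0.406 0.063]
top block 0.58 [207.2, 213.1] 320 [0.52  0.133 0.064]
top block 0.25 [163.1, 206.1] 435 [0.656 0.16  0.04 ]
top rack 0.56 [195.4, 166.3] 1121 [0.557 0.274 0.037]
top vise 0.87 [198.1, 289.7] 7099 [ 0.559 -0.096  0.017]
top jaw 0.73 [194.1, 290.0] 515 [ 0.562 -0.08   0.05 ]
top jaw 0.52 [184.3, 159.1] 362 [0.583 0.283 0.108]
top jaw 0.2 [177.6, 332.8] 288 [ 0.596 -0.207  0.136]
top knob 0.51 [183.4, 330.8] 255 [ 0.583 -0.204  0.137]
```

View pics/scene0.png

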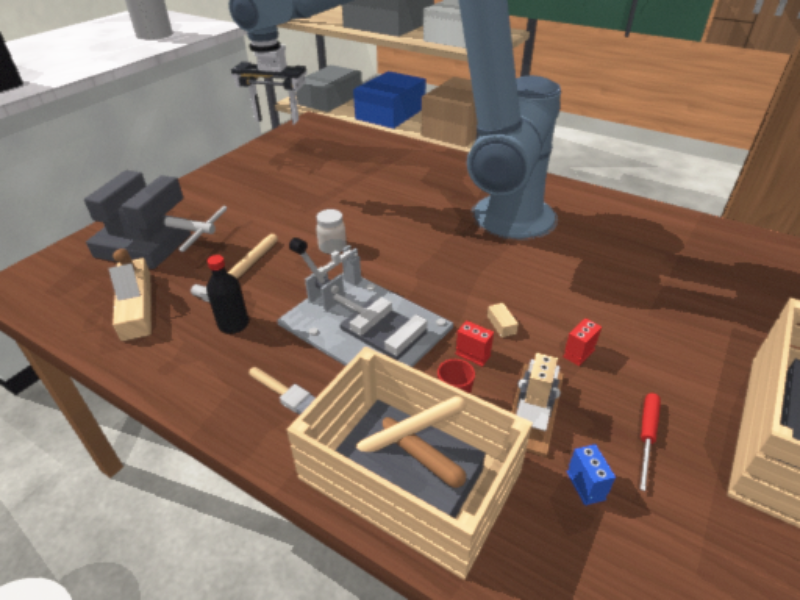

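View pics/top0.png

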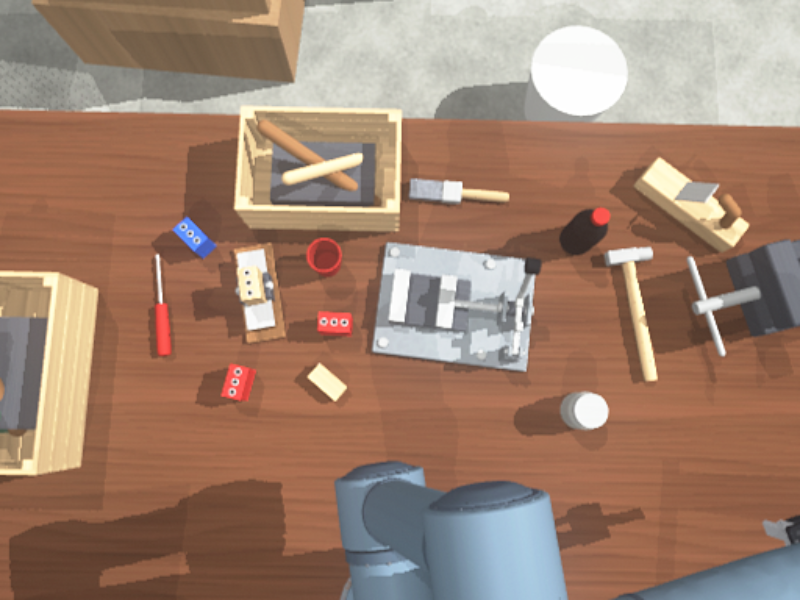

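The top view (800 px scale) shows four block-like things. They are red at (334,323), red at (238,382), blue at (194,237) and beech at (248,283) on the rail. Only the beech one is wooden and stands in a clip, so it is the block. The vise's +x runs roughly along world +x, since the knob leans that way at (532,266).

```bash
cat > m.py <<'E'
from h import *
def rect(P):
    (c,s,a)=cv2.minAreaRect((P[:,:2]*1000).astype(np.float32));return np.round(c,1),np.round(s,1),round(a,1),len(P)
for n in ('top','scene'):
    D=np.load(n+'.npz');W=cloud(n,D['d']).reshape(-1,3);W=W[~np.isnan(W[:,0])]
    def box(x0,x1,y0,y1,z0,z1):
        return W[(W[:,0]>x0)&(W[:,0]<x1)&(W[:,1]>y0)&(W[:,1]<y1)&(W[:,2]>z0)&(W[:,2]<z1)]
    print(n,'plate',rect(box(.40,.72,-.26,.1,.011,.035)))
    print('jaws',rect(box(.45,.66,-.11,.08,.046,.058)))
    print(' fixed',rect(box(.45,.66,-.01,.08,.046,.058)),' mov',rect(box(.45,.66,-.12,-.03,.046,.058)))
    k=box(.54,.66,-.24,-.15,.165,.22);print('knob',k.mean(0),k.max(0),k.min(0),len(k))
    b=box(.5,.68,.2,.35,.1,.12);print('blocktop',rect(b),b[:,2].mean())
    f=box(.44,.72,.2,.36,.008,.04);print('rack',rect(f))
    t=box(.45,.55,-.24,-.14,.08,.14);print('tabish',t.mean(0),t.max(0),t.min(0),len(t))
d=np.load('top.npz')['im'][:,:,::-1];s=np.load('scene.npz')['im'][:,:,::-1]
a=cv2.resize(d[150:245,230:350],(400,317));b=cv2.resize(d[150:225,140:200],(380,475))
c=cv2.resize(s[140:240,170:300],(400,308))
o=np.zeros((600,800,3),np.uint8);o[:317,:400]=cv2.resize(d[145:245,225:351],(400,317));o[:475,410:790]=b;o[320:600,:400]=c[:280]
cv2.imwrite('pics/crop1.png',o)
E
python3 m.py
```

```text
top plate (array([583.6, -68.2]), array([357.9, 248.2]), 84.0, 5133)
jaws (array([572.6, -40.8]), array([139.8, 100.8]), 84.0, 680)
 fixed (array([578.2,  13.9]), array([ 29.9, 100.5]), 83.9, 330)  mov (array([567.3, -90. ]), array([ 59. , 100.7]), 83.7, 358)
knob [ 0.60685313 -0.20841602  0.19584549] [ 0.62326358 -0.19735751  0.20597858] [ 0.59372975 -0.22284861  0.16542429] 114
blocktop (array([585.4, 288.3]), array([61.6, 36.9]), 11.2, 282) 0.1088570078463137
rack (array([607.4, 284.1]), array([131. , 244.3]), 81.3, 624)
tabish [ 0.49546482 -0.19709697  0.09882685] [ 0.54917401 -0.17542103  0.12371782] [ 0.45863199 -0.2306345   0.08000276] 226
scene plate (array([571., -91.]), array([301.7, 222. ]), 83.8, 2844)
jaws (array([577.2, -37. ]), array([142.3, 102. ]), 83.8, 482)
 fixed (array([583.2,  17.9]), array([ 32., 102.]), 83.8, 254)  mov (array([571.4, -87.3]), array([ 64.7, 100.1]), 83.5, 232)
knob [ 0.61693948 -0.20177112  0.19162592] [ 0.62809171 -0.19304833  0.20394825] [ 0.60054971 -0.21696516  0.16566265] 100
blocktop (array([590.5, 292.1]), array([63.4, 35.7]), 11.4, 268) 0.1087206888781071
rack (array([562.8, 290.2]), array([242.8,  93.8]), 4.5, 441)
tabish [ 0.5017517  -0.19069009  0.09835832] [ 0.54849705 -0.17377622  0.1197224 ] [ 0.46362014 -0.20347307  0.08022159] 153
```

View pics/crop1.png

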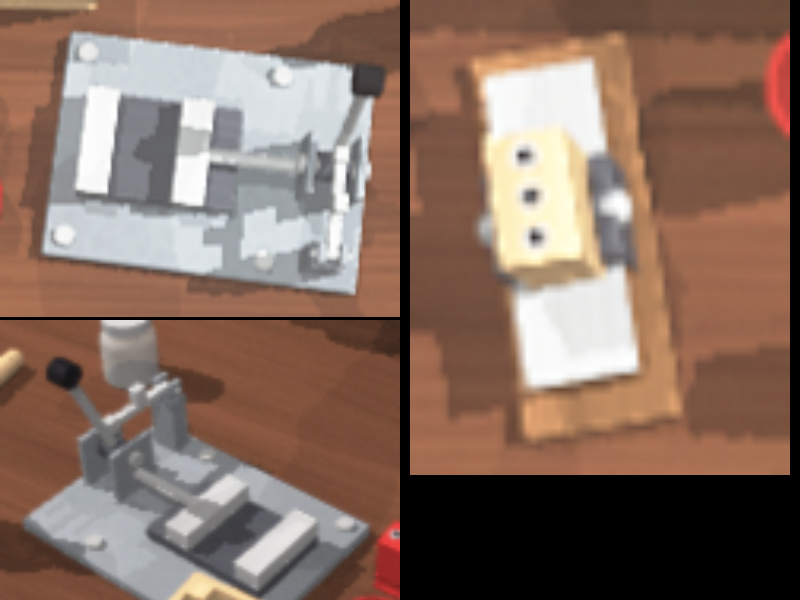

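Four pictures viewed so far. The crop confirms the beech block standing in the clip on the rail. Averaging the two cameras, the block's top is at (0.588, 0.290) with its x axis at +11.3°. The vise origin is at (0.571, -0.074) with yaw -6.2°. I'll fly over to the block.

```bash
python3 -m inch '[[[0.0186,0.0451,0.003,-0.4],[0.0186,0.0451,0.003,-0.4],[0.0186,0.0451,0.003,-0.4],[0.0186,0.0451,0.003,-0.4],[0.0186,0.0451,0.003,-0.4],[0.0186,0.0451,0.003,-0.4],[0.0186,0.0451,0.003,-0.4],[0.0186,0.0451,0.003,-0.4],[0.0186,0.0451,0.003,-0.4],[0.0186,0.0451,0.003,-0.4],[0.0186,0.0451,0.003,-0.4],[0.0186,0.0451,0.003,-0.4],[0.0186,0.0451,0.003,-0.4],[0.0186,0.0451,0.003,-0.4],[0.0186,0.0451,0.003,-0.4],[0.0186,0.0451,0.003,-0.4],[0.0186,0.0451,0.003,-0.4],[0.0186,0.0451,0.003,-0.4],[0.0186,0.0451,0.003,-0.4],[0.0186,0.0451,0.003,-0.4]]]' 0.08 && python3 - <<'E'
from h import *
s=telemetry.read_state();R=np.array(s['tcp_rot']);print(s['eef_pos'],np.degrees(np.arctan2(R[1,2],R[0,2])))
E
```

```text
time_s: 2.7
eef_pos: [0.5873, 0.2906, 0.2656]
tcp_rot: [[-0.981, 0.0, 0.196], [-0.196, -0.0, -0.981], [-0.0, -1.0, 0.0]]
wrist_force: [0.3, -1.8, 0.7]
opening: 0.85
[0.58726135 0.29062858 0.26564053] -78.69754879971211
```

```bash
python3 -m inch '[[[0,0,-0.03,0],[0,0,-0.03,0],[0,0,-0.03,0],[0,0,-0.03,0],[0,0,-0.025,0],[0,0,-0.02,0],[0,0,-0.015,0],[0,0,-0.0106,0],[0,0,0,0]]]' && python3 -m inch '[[[0,0,0,0],[0,0,0,0],[0,0,0,0],[0,0,0,0],[0,0,0,0],[0,0,0,0],[0,0,0,0],[0,0,0,0]]]' 0.03 5; python3 - <<'E'
from h import *
im,d=eyes.get_image('scene');a=cv2.resize(im[190:310,280:440][:,:,::-1],(640,480))
im,d=eyes.get_image('top');cv2.imwrite('pics/g1.png',a)
E
```

```text
time_s: 3.6
eef_pos: [0.586, 0.2882, 0.0734]
tcp_rot: [[-0.981, -0.002, 0.196], [-0.196, -0.001, -0.981], [0.002, -1.0, 0.0]]
wrist_force: [0.0, -0.2, 0.2]
opening: 0.851
time_s: 4.4
eef_pos: [0.5869, 0.2893, 0.0753]
tcp_rot: [[-0.981, 0.0, 0.196], [-0.196, 0.001, -0.981], [-0.001, -1.0, -0.001]]
wrist_force: [-1.4, 4.1, 2.5]
opening: 0.384
```

View pics/g1.png

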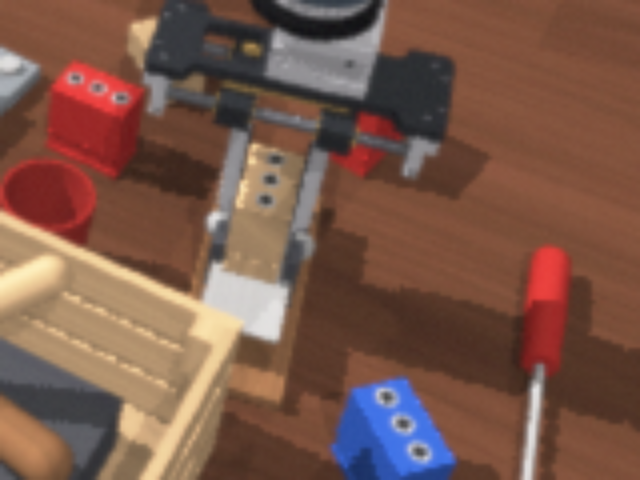

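The grip closed on 36 mm, which is the block's width, and the picture shows the fingers across the beech block. The wrist reads 4 N sideways, so I'll ease 2 mm towards +y, grip firmly and lift straight up.

```bash
python3 -m inch '[[[-0.0002,0.001,0,0],[-0.0002,0.001,0,0],[0,0,0,0]]]' && python3 -m inch '[[[0,0,0,0],[0,0,0,0],[0,0,0,0],[0,0,0,0]]]' 0.03 35 
```

```text
time_s: 4.8
eef_pos: [0.5868, 0.2897, 0.0751]
tcp_rot: [[-0.981, 0.001, 0.196], [-0.196, -0.002, -0.981], [-0.0, -1.0, 0.002]]
wrist_force: [-1.2, -1.7, 3.9]
opening: 0.381
time_s: 5.2
eef_pos: [0.5868, 0.2901, 0.0751]
tcp_rot: [[-0.981, 0.001, 0.196], [-0.196, -0.001, -0.981], [-0.0, -1.0, 0.001]]
wrist_force: [0.8, -2.1, 5.5]
opening: 0.379
```

```bash
python3 -m inch '[[[0,0,0.002,0],[0,0,0.002,0],[0,0,0.002,0],[0,0,0.004,0],[0,0,0.005,0],[0,0,0.01,0],[0,0,0.015,0],[0,0,0.02,0],[0,0,0.02,0],[0,0,0.02,0],[0,0,0.02,0],[0,0,0,0],[0,0,0,0]]]'; python3 - <<'E'
from h import *
im,d=eyes.get_image('scene');cv2.imwrite('pics/g2.png',cv2.resize(im[130:310,250:450][:,:,::-1],(660,594)))
W=cloud('scene',d).reshape(-1,3)
print(telemetry.read_state()['wrist_force'])
E
```

```text
time_s: 6.5
eef_pos: [0.587, 0.2907, 0.1963]
tcp_rot: [[-0.981, 0.002, 0.196], [-0.196, 0.001, -0.981], [-0.003, -1.0, -0.0]]
wrist_force: [-0.3, 0.1, -0.9]
opening: 0.38
[-0.14503103  0.17047578 -1.18561371]
```

View pics/g2.png

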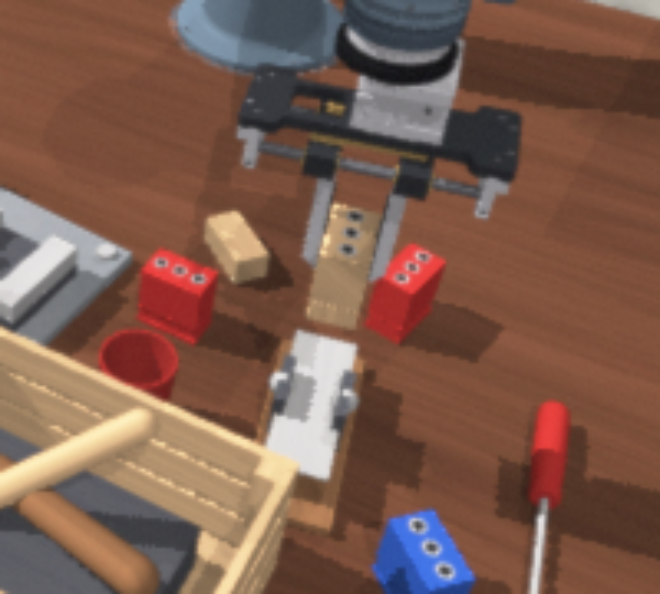

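The block is out of the clip and held upright, and it reads about 1.2 N of weight. Next is the vise.

```bash
python3 -m inch '[[[-0.0011,-0.02,0,-1.5],[-0.0011,-0.035,0,-1.75],[-0.0011,-0.035,0,-1.75],[-0.0011,-0.035,0,-1.75],[-0.0011,-0.035,0,-1.75],[-0.0011,-0.035,0,-1.75],[-0.0011,-0.035,0,-1.75],[-0.0011,-0.035,0,-1.75],[-0.0011,-0.035,0,-1.75],[-0.0011,-0.02,-0.03,-2],[0,0,-0.04,0],[0,0,-0.01,0],[0,0,0,0],[0,0,0,0]]]'; python3 - <<'E'
from h import *
s=telemetry.read_state();R=np.array(s['tcp_rot']);print(s['eef_pos'],np.degrees(np.arctan2(R[1,2],R[0,2])))
def rect(P):
    (c,q,a)=cv2.minAreaRect((P[:,:2]*1000).astype(np.float32));return np.round(c,1),np.round(q,1),round(a,1),len(P)
for n in ('top','scene'):
    im,d=eyes.get_image(n);W=cloud(n,d).reshape(-1,3);C=im.reshape(-1,3).astype(int)
    m=(abs(W[:,0]-.575)<.07)&(abs(W[:,1]+.03)<.06)&(W[:,2]>.075)&(W[:,2]<.155)&(C[:,0]-C[:,2]>25)
    P=W[m];print(n,rect(P),np.nanpercentile(P[:,2],[1,50,99]))
    f=W[(W[:,0]>.45)&(W[:,0]<.66)&(W[:,1]>-.01)&(W[:,1]<.06)&(W[:,2]>.046)&(W[:,2]<.058)];print('fixed',rect(f))
    if n=='scene':cv2.imwrite('pics/g3.png',cv2.resize(im[130:260,180:320][:,:,::-1],(640,594)))
E
```

```text
time_s: 7.95
eef_pos: [0.576, -0.0295, 0.116]
tcp_rot: [[-0.994, 0.001, -0.108], [0.108, -0.0, -0.994], [-0.001, -1.0, 0.0]]
wrist_force: [-0.3, -0.2, -1.2]
opening: 0.382
[ 0.57601998 -0.02951796  0.11600139] -96.18691586872114
top (array([0., 0.]), array([0., 0.]), 0.0, 0) nan
fixed (array([0., 0.]), array([0., 0.]), 0.0, 0)
scene (array([581.8, -25.2]), array([49.2, 62.1]), 79.6, 381) [0.08630432 0.12729443 0.15322726]
fixed (array([583. ,  18.8]), array([ 31.3, 100.7]), 84.4, 244)
  return np.nanmean(a, axis, out=out, keepdims=keepdims)
```

View pics/g3.png

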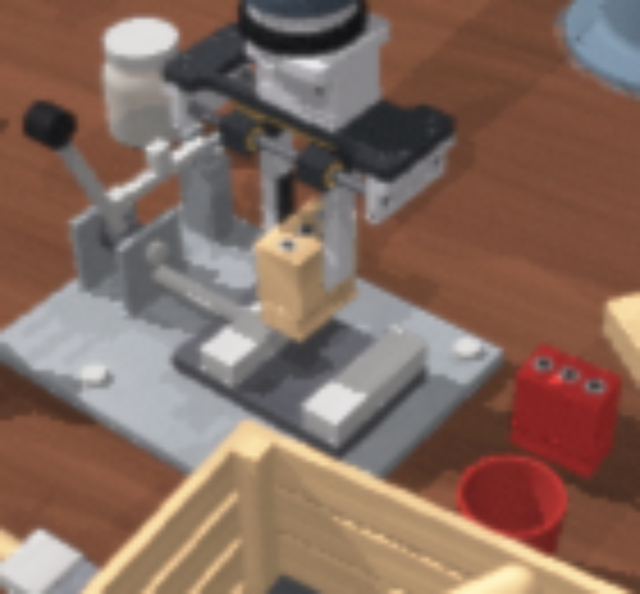

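```bash
python3 -m inch '[[[-0.001,0,-0.015,0],[-0.001,0,-0.015,0],[0,0,-0.01,0],[0,0,-0.006,0],[0,0,-0.004,0],[0,0,0,0],[0,0,0,0]]]';python3 -m inch '[[[0,0,-0.002,0],[0,0,-0.002,0],[0,0,0,0]]]'
```

```text
time_s: 8.75
eef_pos: [0.5737, -0.0296, 0.0651]
tcp_rot: [[-0.994, 0.001, -0.108], [0.108, -0.0, -0.994], [-0.001, -1.0, 0.0]]
wrist_force: [0.8, 0.2, -0.7]
opening: 0.378
time_s: 9.05
eef_pos: [0.5733, -0.0295, 0.0607]
tcp_rot: [[-0.994, -0.0, -0.108], [0.108, 0.0, -0.994], [0.0, -1.0, -0.0]]
wrist_force: [-0.1, -0.2, -2.2]
opening: 0.382
```

```bash
python3 -m inch '[[[0,0,-0.001,0],[0,0,0,0]]]';python3 -m inch '[[[0,0,-0.001,0],[0,0,0,0]]]'
```

```text
time_s: 9.25
eef_pos: [0.5737, -0.0296, 0.0601]
tcp_rot: [[-0.994, 0.001, -0.108], [0.108, -0.0, -0.994], [-0.001, -1.0, 0.0]]
wrist_force: [0.2, -0.2, -0.8]
opening: 0.379
time_s: 9.45
eef_pos: [0.5737, -0.0295, 0.0601]
tcp_rot: [[-0.994, -0.0, -0.108], [0.108, -0.0, -0.994], [0.0, -1.0, 0.0]]
wrist_force: [-4.1, 0.2, 6.6]
opening: 0.382
```

The block now reads contact with the bed, so I'll let go, rise and check it.

```bash
python3 -m inch '[[[0,0,0.001,0],[0,0,0,0],[0,0,0,0],[0,0,0,0]]]' 0.056 10; python3 -m inch '[[[0,0,0.01,0],[0,0,0.02,0],[0,0,0.03,0],[0,0,0.04,0],[0,0,0.04,0],[0,0,0.02,0],[-0.014,-0.042,0,0],[-0.014,-0.042,0,0],[-0.014,-0.042,0,0],[-0.014,-0.043,0,0],[0,0,0,0],[0,0,0,0]]]' 0.04; python3 - <<'E'
from h import *
s=telemetry.read_state();print(s['eef_pos'],s['time_s'])
def rect(P):
    (c,q,a)=cv2.minAreaRect((P[:,:2]*1000).astype(np.float32));return np.round(c,1),np.round(q,1),round(a,1),len(P)
o=np.zeros((594,800,3),np.uint8)
for n in ('top','scene'):
    im,d=eyes.get_image(n);W=cloud(n,d).reshape(-1,3)
    b=lambda x0,x1,y0,y1,z0,z1:W[(W[:,0]>x0)&(W[:,0]<x1)&(W[:,1]>y0)&(W[:,1]<y1)&(W[:,2]>z0)&(W[:,2]<z1)]
    P=b(.52,.64,-.07,.01,.088,.102);print(n,len(P) and rect(P),'z',np.median(P[:,2]))
    f=b(.45,.66,-.01,.06,.046,.058);print('fixed',len(f) and rect(f))
    t=b(.50,.54,-.215,-.18,.105,.125);print('tab',len(t),len(t) and (np.median(t,0),t.max(0),t.min(0)))
    if n=='scene':o[:,:400]=cv2.resize(im[120:260,170:264][:,:,::-1],(400,594))
    else:o[:300,400:]=cv2.resize(im[150:240,230:350][:,:,::-1],(400,300))
cv2.imwrite('pics/g4.png',o)
E
```

```text
time_s: 9.85
eef_pos: [0.5733, -0.0295, 0.0597]
tcp_rot: [[-0.994, -0.0, -0.108], [0.108, 0.0, -0.994], [0.0, -1.0, -0.0]]
wrist_force: [-0.3, -0.2, -0.1]
opening: 0.596
time_s: 11.05
eef_pos: [0.5173, -0.1991, 0.2204]
tcp_rot: [[-0.994, 0.001, -0.11], [0.11, 0.0, -0.994], [-0.001, -1.0, -0.0]]
wrist_force: [-0.1, 0.4, -0.4]
opening: 0.428
[ 0.51726548 -0.19906847  0.22041877] 11.05
top (array([572.7, -32.4]), array([36.1, 60.7]), 83.6, 260) z 0.09446231732240659
fixed (array([578.1,  13.9]), array([ 29.9, 100.8]), 83.9, 329)
tab 0 0
scene (array([577.3, -28.6]), array([39.1, 62.3]), 85.2, 181) z 0.09416297144654578
fixed (array([582.1,  10.8]), array([ 46. , 101.7]), 84.4, 255)
tab 26 (array([ 0.52198245, -0.19401536,  0.11507204]), array([ 0.52743925, -0.19016348,  0.11993437]), array([ 0.51130129, -0.20086548,  0.10525647]))
```

View pics/g4.png

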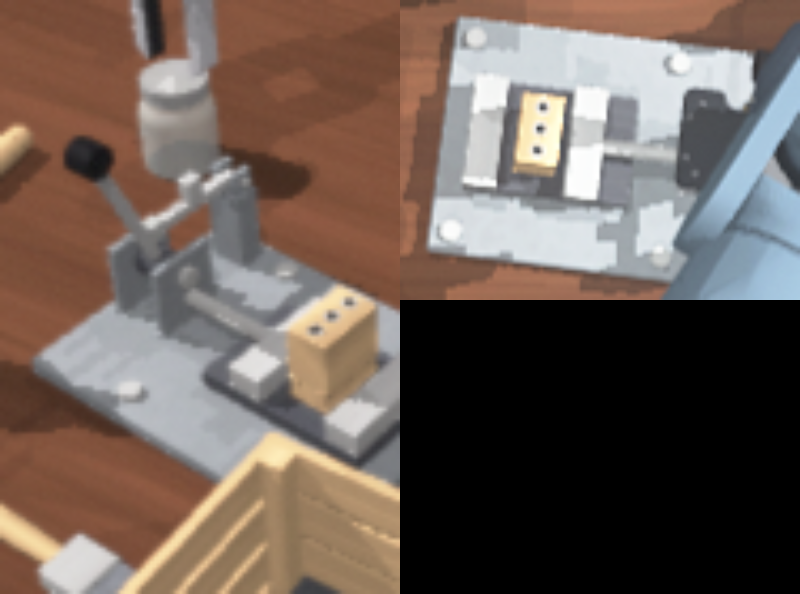

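The block stands upright and square between the jaws; its yaw of 83.6° matches the vise's 83.9°. Next I go down on the tab.

```bash
python3 -m inch '[[[0,0,-0.03,0],[0,0,-0.03,0],[0,0,-0.025,0],[0,0,-0.02,0],[0,0,-0.013,0],[0,0,-0.008,0],[0,0,0,0],[0,0,0,0]]]' && python3 -m inch '[[[0,0,0,0],[0,0,0,0],[0,0,0,0],[0,0,0,0],[0,0,0,0]]]' 0.006 5
```

```text
time_s: 11.95
eef_pos: [0.5181, -0.1986, 0.0948]
tcp_rot: [[-0.994, 0.001, -0.108], [0.108, -0.001, -0.994], [-0.001, -1.0, 0.001]]
wrist_force: [0.1, 0.3, -0.7]
opening: 0.427
time_s: 12.45
eef_pos: [0.5177, -0.198, 0.0942]
tcp_rot: [[-0.994, 0.001, -0.108], [0.108, 0.001, -0.994], [-0.001, -1.0, -0.001]]
wrist_force: [0.1, 3.5, 2.6]
opening: 0.133
```

```bash
python3 -m inch '[[[0,0.001,0,0],[0,0,0,0],[-0.0022,0.0002,0.0043,0],[-0.0022,0.0002,0.0043,0],[-0.003,0.0003,0.0038,0],[-0.003,0.0003,0.0038,0],[-0.0037,0.0004,0.0031,0],[-0.0037,0.0004,0.0031,0],[0,0,0,0]]]' - 8; python3 -m inch '[[[-0.0042,0.0005,0.0023,0],[-0.0042,0.0005,0.0023,0],[-0.0046,0.0005,0.0014,0],[-0.0046,0.0005,0.0014,0],[-0.0048,0.0005,0.0005,0],[-0.0048,0.0005,0.0005,0],[0,0,0,0]]]'
```

```text
time_s: 13.35
eef_pos: [0.4992, -0.1959, 0.117]
tcp_rot: [[-0.994, -0.0, -0.108], [0.108, -0.001, -0.994], [0.0, -1.0, 0.001]]
wrist_force: [1.3, -1.0, 2.4]
opening: 0.123
time_s: 14.05
eef_pos: [0.4718, -0.1929, 0.1251]
tcp_rot: [[-0.994, -0.001, -0.108], [0.108, -0.001, -0.994], [0.001, -1.0, 0.001]]
wrist_force: [0.4, -4.2, 6.2]
opening: 0.129
```

```bash
python3 -m inch '[[[-0.0048,0,0.0005,0],[-0.0048,0,-0.0005,0],[-0.0046,0,-0.0014,0],[-0.0046,0,-0.0014,0],[-0.0042,0.0005,-0.0023,0],[-0.0042,0.0005,-0.0023,0],[-0.0036,0.0004,-0.0031,0],[-0.0036,0.0004,-0.0031,0],[0,0,0,0]]]';  python3 -m inch '[[[-0.003,0.0003,-0.0038,0],[-0.003,0.0003,-0.0038,0],[-0.0012,0,-0.0021,0],[-0.0012,0,-0.0021,0],[0,0,0,0]]]'; python3 - <<'E'
from h import *
im,d=eyes.get_image('scene');cv2.imwrite('pics/g5.png',cv2.resize(im[120:240,160:280][:,:,::-1],(590,590)))
E
```

```text
time_s: 14.95
eef_pos: [0.4361, -0.1894, 0.1095]
tcp_rot: [[-0.994, -0.004, -0.108], [0.108, 0.003, -0.994], [0.004, -1.0, -0.003]]
wrist_force: [-1.4, 5.3, 2.2]
opening: 0.125
time_s: 15.45
eef_pos: [0.4279, -0.1885, 0.0977]
tcp_rot: [[-0.994, -0.004, -0.108], [0.108, 0.004, -0.994], [0.005, -1.0, -0.004]]
wrist_force: [-1.4, 5.8, 2.1]
opening: 0.12
```

View pics/g5.png

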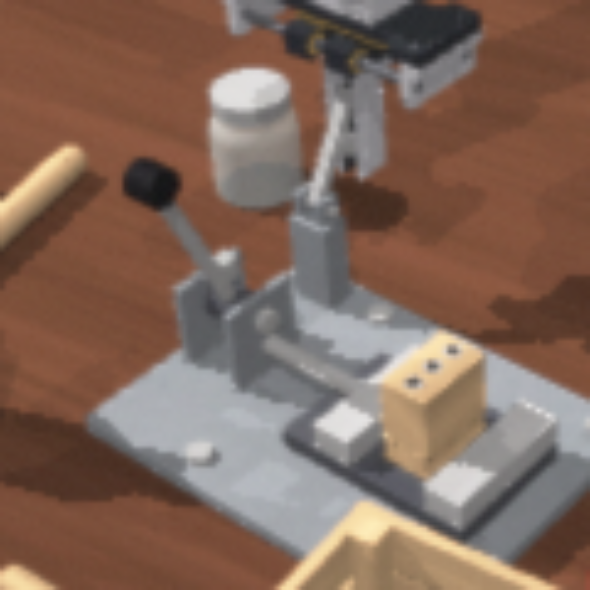

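The catch is flipped well past vertical, with its strut leaning back towards vise -x. I'll nudge it to the stop, release and go above the knob.

```bash
python3 -m inch '[[[-0.0012,0,-0.0025,0],[0,0,0,0]]]'; python3 -m inch '[[[0,0,0,0],[0,0,0,0],[0,0,0,0],[0,0,0.02,0],[0,0,0.04,0],[0,0,0.04,0],[0,0,0.04,0],[0.02,-0.002,0,0],[0.036,-0.004,0,0],[0.036,-0.004,0,0],[0.036,-0.004,0,0],[0.036,-0.004,0,0],[0.02,-0.002,0,0],[0,0,0,0],[0,0,0,0]]]' 0.05 
```

```text
time_s: 15.7
eef_pos: [0.4266, -0.1884, 0.0952]
tcp_rot: [[-0.994, -0.004, -0.108], [0.108, 0.004, -0.994], [0.005, -1.0, -0.004]]
wrist_force: [-1.8, 6.9, 1.6]
opening: 0.126
time_s: 17.2
eef_pos: [0.612, -0.2104, 0.2363]
tcp_rot: [[-0.994, -0.001, -0.108], [0.108, 0.0, -0.994], [0.001, -1.0, 0.0]]
wrist_force: [0.3, 0.1, 0.2]
opening: 0.533
```

```bash
python3 -m inch '[[[-0.0005,0.001,-0.025,0],[0,0.001,-0.02,0],[0,0,-0.013,0],[0,0,-0.008,0],[0,0,0,0],[0,0,0,0]]]' && python3 -m inch '[[[0,0,0,0],[0,0,0,0],[0,0,0,0],[0,0,0,0],[0,0,0,0]]]' 0.018 6; python3 - <<'E'
from h import *
im,d=eyes.get_image('scene');cv2.imwrite('pics/g6.png',cv2.resize(im[110:240,160:290][:,:,::-1],(590,590)))
E
```

```text
time_s: 17.8
eef_pos: [0.6122, -0.2086, 0.1717]
tcp_rot: [[-0.994, 0.001, -0.108], [0.108, -0.001, -0.994], [-0.001, -1.0, 0.001]]
wrist_force: [-0.2, -0.1, 0.1]
opening: 0.533
time_s: 18.3
eef_pos: [0.6122, -0.208, 0.1712]
tcp_rot: [[-0.994, 0.001, -0.108], [0.108, 0.0, -0.994], [-0.001, -1.0, -0.001]]
wrist_force: [-0.0, 1.6, 1.3]
opening: 0.256
```

View pics/g6.png

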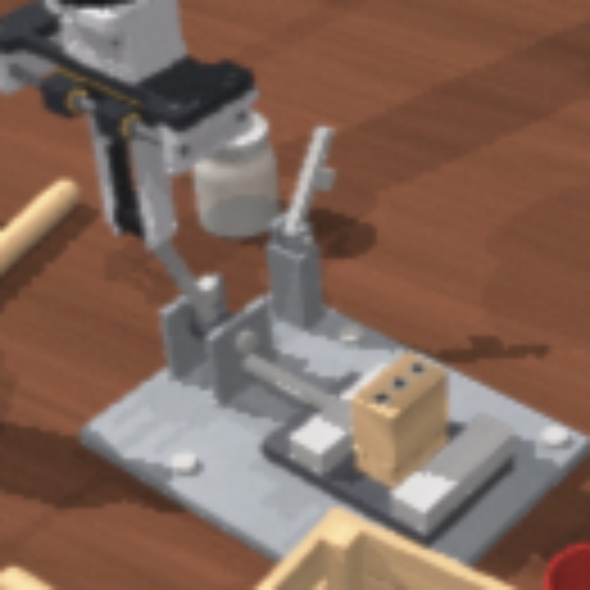

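The fingers are closed on the knob at 24 mm, and the catch is still flipped back. Now I pull the lever along its arc.

```bash
python3 -m inch '[[[0,0,0,0],[0,0,0,0],[-0.0065,0.0007,0.0024,0],[-0.0065,0.0007,0.0024,0],[-0.0068,0.0007,0.0018,0],[-0.0068,0.0007,0.0017,0],[-0.0069,0.0007,0.0011,0],[-0.0069,0.0008,0.001,0],[0,0,0,0]]]' - 35; python3 -m inch '[[[-0.007,0.0008,0.0004,0],[-0.007,0.0008,0.0003,0],[-0.007,0.0008,-0.0003,0],[-0.007,0.0008,-0.0004,0],[-0.0069,0.0007,-0.001,0],[-0.0069,0.0007,-0.0011,0],[0,0,0,0],[0,0,0,0]]]'
```

```text
time_s: 19.25
eef_pos: [0.572, -0.2037, 0.1808]
tcp_rot: [[-0.994, 0.003, -0.108], [0.108, 0.0, -0.994], [-0.003, -1.0, -0.0]]
wrist_force: [5.3, 3.3, -2.9]
opening: 0.249
time_s: 20.05
eef_pos: [0.5309, -0.1994, 0.1797]
tcp_rot: [[-0.994, 0.004, -0.108], [0.108, -0.0, -0.994], [-0.004, -1.0, -0.0]]
wrist_force: [4.7, 3.1, 0.8]
opening: 0.252
```

```bash
python3 -m inch '[[[-0.0055,0.0006,-0.0012,0],[-0.0055,0.0006,-0.0014,0],[0,0,0,0],[0,0,0,0]]]' - 45; python3 -m inch '[[[-0.002,0.0002,-0.0006,0],[-0.001,0.0001,-0.0003,0],[0,0,0,0],[0,0,0,0]]]'
```

```text
time_s: 20.45
eef_pos: [0.5205, -0.1983, 0.1776]
tcp_rot: [[-0.994, 0.005, -0.108], [0.108, -0.001, -0.994], [-0.005, -1.0, 0.0]]
wrist_force: [6.5, 4.4, 1.5]
opening: 0.253
time_s: 20.85
eef_pos: [0.5179, -0.198, 0.177]
tcp_rot: [[-0.994, 0.006, -0.108], [0.108, -0.001, -0.994], [-0.006, -1.0, 0.0]]
wrist_force: [6.1, 3.7, 2.1]
opening: 0.247
```

```bash
python3 -m inch '[[[-0.002,0.0002,-0.0006,0],[0,0,0,0],[0,0,0,0]]]'; python3 -m inch '[[[-0.002,0.0002,-0.0006,0],[0,0,0,0],[0,0,0,0]]]'
```

```text
time_s: 21.15
eef_pos: [0.5159, -0.1979, 0.1765]
tcp_rot: [[-0.994, 0.006, -0.108], [0.108, -0.001, -0.994], [-0.006, -1.0, 0.0]]
wrist_force: [6.2, 3.6, 2.3]
opening: 0.254
time_s: 21.45
eef_pos: [0.5139, -0.1976, 0.1759]
tcp_rot: [[-0.994, 0.006, -0.108], [0.108, -0.001, -0.994], [-0.006, -1.0, 0.0]]
wrist_force: [4.8, 3.7, 2.8]
opening: 0.251
```

```bash
python3 -m inch '[[[-0.002,0.0002,-0.0006,0],[0,0,0,0],[0,0,0,0]]]'; python3 -m inch '[[[-0.002,0.0002,-0.0007,0],[0,0,0,0],[0,0,0,0]]]'; python3 - <<'E'
from h import *
def rect(P):
    (c,q,a)=cv2.minAreaRect((P[:,:2]*1000).astype(np.float32));return np.round(c,1),np.round(q,1),round(a,1),len(P)
o=np.zeros((500,800,3),np.uint8)
for n in ('top','scene'):
    im,d=eyes.get_image(n);W=cloud(n,d).reshape(-1,3)
    b=lambda x0,x1,y0,y1,z0,z1:W[(W[:,0]>x0)&(W[:,0]<x1)&(W[:,1]>y0)&(W[:,1]<y1)&(W[:,2]>z0)&(W[:,2]<z1)]
    P=b(.52,.64,-.07,.02,.088,.102);print(n,len(P) and rect(P))
    f=b(.45,.66,-.01,.06,.046,.058);print('fixed',len(f) and rect(f))
    if n=='scene':o[:,:500]=cv2.resize(im[120:240,160:280][:,:,::-1],(500,500))
    else:o[:300,500:]=cv2.resize(im[150:240,230:320][:,:,::-1],(300,300))
cv2.imwrite('pics/g7.png',o)
E
```

```text
time_s: 21.75
eef_pos: [0.5118, -0.1974, 0.1753]
tcp_rot: [[-0.994, 0.006, -0.108], [0.108, -0.001, -0.994], [-0.006, -1.0, 0.0]]
wrist_force: [4.9, 3.6, 4.1]
opening: 0.25
time_s: 22.05
eef_pos: [0.5099, -0.1972, 0.1747]
tcp_rot: [[-0.994, 0.006, -0.108], [0.108, -0.001, -0.994], [-0.006, -1.0, 0.0]]
wrist_force: [5.9, 3.2, 3.1]
opening: 0.251
top (array([573.5, -19.7]), array([35.6, 59.9]), 83.9, 259)
fixed (array([578.3,   9.7]), array([ 38.1, 100.3]), 84.2, 337)
scene (array([577.8, -15.6]), array([37.4, 60.9]), 84.4, 186)
fixed (array([582.3,  14.2]), array([ 40.4, 101.8]), 84.4, 283)
```

View pics/g7.png

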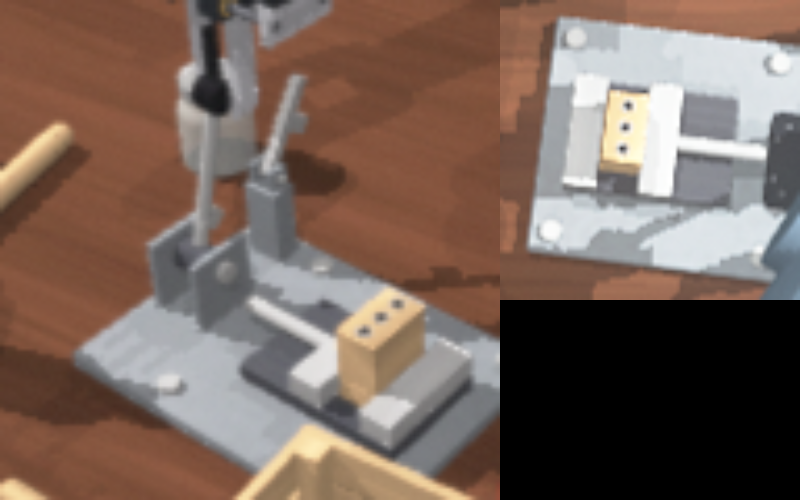

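```bash
python3 - <<'E'
from h import *
s=telemetry.read_state();print(s['eef_pos'],s['wrist_force'],s['wrist_torque'],s['opening'])
im,d=eyes.get_image('scene');W=cloud('scene',d);g=im.max(2)
m=(g<70)&(abs(W[...,0]-.515)<.04)&(abs(W[...,1]+.2)<.03)&(W[...,2]>.165)&(W[...,2]<.215)
P=W[m];v,u=np.where(m);print(len(P),P.mean(0),P.min(0),P.max(0),u.min(),u.max(),v.min(),v.max())
c=eyes.calibration('scene')
def pr(p):return cv2.projectPoints(np.array([p],float),np.array(c['rvec'],float),np.array(c['tvec'],float),np.array(c['mtx'],float),None)[0].ravel()
o=np.array([.5733,-.0716])
for th in (.65,.7,.75):
    a=.4-th;x,y,z=.14*np.sin(a),-.130,.06+.14*np.cos(a);cc,ss=np.cos(np.radians(-6.2)),np.sin(np.radians(-6.2))
    print(th,pr([o[0]+cc*x-ss*y,o[1]+ss*x+cc*y,z]),o[0]+cc*x-ss*y)
print('tcp',pr(np.array(s['eef_pos'])+[.0023,.002,.019]))
cr=im[90:190,190:250][:,:,::-1];cv2.imwrite('pics/g8.png',cv2.resize(cr,(360,600),interpolation=cv2.INTER_CUBIC))
E
```

```text
[ 0.50988617 -0.19722214  0.17468418] [5.19129904 4.08824708 4.2483724 ] [ 0.74284426 -1.37725615  0.02801223] 0.24688153508323477
78 [ 0.52753938 -0.19501766  0.20122404] [ 0.50216079 -0.2094706   0.18402884] [ 0.53855977 -0.18435104  0.21489101] 206 214 133 147
0.65 [210.7461578  142.16801646] 0.5248261199165338
0.7 [212.29075633 141.75875238] 0.5181292459926234
0.75 [213.80739668 141.457655  ] 0.5115351777426007
tcp [213.73183872 141.00463975]
```

View pics/g8.png

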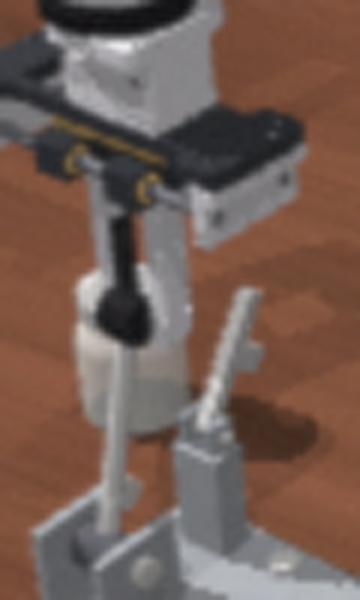

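The fingers have slipped about 7 mm past the knob, and the force is not building. I'll command the fingers fully shut with a harder grip and see whether it holds.

```bash
python3 -m inch '[[[0,0,0,0],[0,0,0,0],[0,0,0,0]]]' 0 60; python3 -m inch '[[[-0.002,0.0002,-0.0007,0],[0,0,0,0],[0,0,0,0]]]'
```

```text
time_s: 22.5
eef_pos: [0.5099, -0.1972, 0.1747]
tcp_rot: [[-0.994, 0.006, -0.108], [0.108, -0.001, -0.994], [-0.006, -1.0, 0.0]]
wrist_force: [5.1, 4.1, 3.6]
opening: 0.25
time_s: 22.8
eef_pos: [0.5083, -0.197, 0.1742]
tcp_rot: [[-0.994, 0.007, -0.109], [0.109, -0.001, -0.994], [-0.007, -1.0, 0.0]]
wrist_force: [6.5, 3.5, 4.0]
opening: 0.249
```

```bash
python3 -m inch '[[[-0.002,0.0002,-0.0007,0],[0,0,0,0],[0,0,0,0]]]'; python3 -m inch '[[[-0.002,0.0002,-0.0007,0],[0,0,0,0],[0,0,0,0]]]'
```

```text
time_s: 23.1
eef_pos: [0.5063, -0.1968, 0.1735]
tcp_rot: [[-0.994, 0.007, -0.109], [0.109, -0.001, -0.994], [-0.007, -1.0, 0.0]]
wrist_force: [4.7, 4.5, 3.6]
opening: 0.247
time_s: 23.4
eef_pos: [0.5054, -0.1968, 0.1732]
tcp_rot: [[-0.994, 0.01, -0.108], [0.108, -0.001, -0.994], [-0.01, -1.0, 0.0]]
wrist_force: [9.3, 4.8, 2.9]
opening: 0.248
```

```bash
python3 -m inch '[[[-0.002,0.0002,-0.0007,0],[0,0,0,0],[0,0,0,0]]]'; python3 -m inch '[[[-0.002,0.0002,-0.0007,0],[0,0,0,0],[0,0,0,0]]]'; python3 -m inch '[[[0,0,0,0],[0,0,0,0]]]'
```

```text
time_s: 23.7
eef_pos: [0.5051, -0.1967, 0.1731]
tcp_rot: [[-0.994, 0.015, -0.109], [0.109, -0.002, -0.994], [-0.015, -1.0, 0.001]]
wrist_force: [15.5, 4.2, 0.8]
opening: 0.248
time_s: 24.0
eef_pos: [0.5048, -0.1967, 0.1729]
tcp_rot: [[-0.994, 0.02, -0.109], [0.109, -0.003, -0.994], [-0.02, -1.0, 0.001]]
wrist_force: [21.7, 3.8, -0.2]
opening: 0.25
time_s: 24.2
eef_pos: [0.5048, -0.1967, 0.1729]
tcp_rot: [[-0.994, 0.019, -0.109], [0.109, -0.003, -0.994], [-0.02, -1.0, 0.001]]
wrist_force: [21.6, 4.4, -0.0]
opening: 0.25
```

```bash
python3 - <<'E'
from h import *
def rect(P):
    (c,q,a)=cv2.minAreaRect((P[:,:2]*1000).astype(np.float32));return np.round(c,1),np.round(q,1),round(a,1),len(P)
s=telemetry.read_state();print(s['eef_pos'],s['wrist_force'])
o=np.zeros((600,800,3),np.uint8)
for n in ('top','scene'):
    im,d=eyes.get_image(n);W=cloud(n,d)
    V=W.reshape(-1,3);b=lambda x0,x1,y0,y1,z0,z1:V[(V[:,0]>x0)&(V[:,0]<x1)&(V[:,1]>y0)&(V[:,1]<y1)&(V[:,2]>z0)&(V[:,2]<z1)]
    print(n,'block',rect(b(.52,.64,-.07,.02,.088,.102)),'jaws+',rect(b(.45,.66,-.12,.06,.046,.058)))
    if n=='scene':
        o[:,:360]=cv2.resize(im[90:190,190:250][:,:,::-1],(360,600),interpolation=cv2.INTER_CUBIC)
        o[:300,370:770]=cv2.resize(im[160:235,200:300][:,:,::-1],(400,300),interpolation=cv2.INTER_CUBIC)
        L=(abs(W[...,0]-.54)<.05)&(abs(W[...,1]+.2)<.02)&(W[...,2]>.1)&(W[...,2]<.165);m=L&(np.arange(512)[None]<218)&(W[...,0]>.50)
        P=W[m];print(len(P));A=np.polyfit(P[:,2],P[:,0],1);print('lever lean dx/dz',A[0],np.arctan(A[0]))
    else:o[300:600,370:670]=cv2.resize(im[160:230,230:300][:,:,::-1],(300,300),interpolation=cv2.INTER_CUBIC)
cv2.imwrite('pics/g9.png',o)
E
```

```text
[ 0.50476012 -0.19673294  0.17292429] [21.5667857   4.36579681 -0.02485553]
top block (array([573.7, -18.7]), array([35.6, 59.7]), 83.9, 263) jaws+ (array([571.9, -45. ]), array([148.5, 100.6]), 83.7, 703)
scene block (array([578.1, -14.7]), array([37.2, 61.7]), 83.3, 189) jaws+ (array([576.6, -42.4]), array([153.8, 103.1]), 84.2, 412)
71
lever lean dx/dz -0.297974682755673 -0.2895976710784766
```

View pics/g9.png

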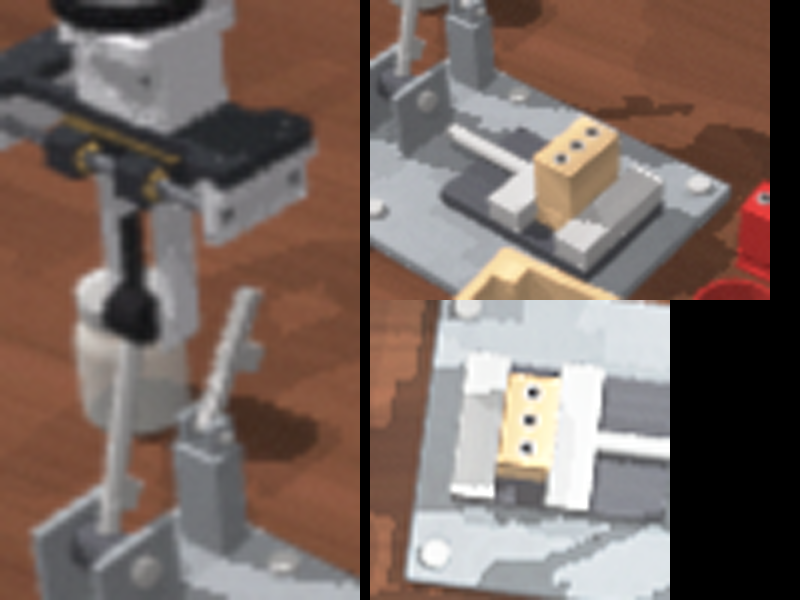

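The lever fit gives 0.69 rad and the block is pressed against both jaws. The knob is held with a 21 N pull. I'll ease off slightly and check that the hold stays steady for a second and a half.

```bash
python3 -m inch '[[[0.0008,-0.0001,0.0002,0],[0,0,0,0],[0,0,0,0]]]'; python3 -m inch '[[[0,0,0,0],[0,0,0,0],[0,0,0,0],[0,0,0,0],[0,0,0,0],[0,0,0,0],[0,0,0,0],[0,0,0,0],[0,0,0,0],[0,0,0,0],[0,0,0,0],[0,0,0,0]]]'
```

```text
time_s: 24.6
eef_pos: [0.5049, -0.1967, 0.173]
tcp_rot: [[-0.994, 0.018, -0.109], [0.109, -0.003, -0.994], [-0.018, -1.0, 0.001]]
wrist_force: [18.0, 4.5, 1.4]
opening: 0.25
time_s: 25.8
eef_pos: [0.5049, -0.1967, 0.173]
tcp_rot: [[-0.994, 0.018, -0.109], [0.109, -0.003, -0.994], [-0.018, -1.0, 0.001]]
wrist_force: [18.5, 4.3, -0.1]
opening: 0.248
```

Steady at 18 N with no creep, so I'm handing in.

```bash
python3 -c "
from rig import job;print(job.finish_job())"
```

```text
the job is handed in; nothing more can be done
None
```

The job is handed in at about 26 s, with the block clamped in the vise and the fingers still holding the lever's knob. The hand-in gave no verdict.

I lifted the beech block straight up out of its clip, stood it between the jaws and let go. I then flipped the catch right over to about its stop, and only after that pulled the lever by its knob until the jaws squeezed the block.

**Last checks:**
- **Block:** it is upright and square, within about 1° of the vise. It sits against the fixed jaw, about 2 mm from mid-jaw.
- **Lever:** its angle fits about 0.69 rad, which is where the jaws close on the block.
- **Pull on the knob:** about 18 N, steady for 1.2 s with no creep.
- **Catch:** it still leans back past its post.
- **Other things on the bench:** I touched nothing else. The last pictures cover only the area around the vise, so I did not check each of them at the end.

**What did not go cleanly:** with 35–45 N of grip and the opening set to 18 mm, the fingers slipped about 10 mm along the knob before the jaws closed hard. Commanding the fingers fully shut at 60 N stopped the slip. They therefore hold the knob off-centre, towards the vise's -x.

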